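# Set a young cheese to press

## Task

Set the young pale cheese to press: lay it in the middle of the white dish, stand the wooden follower centred on it with its stem up, then thread the ring weights over the stem one after another, the blue one lowest, then the green, then the red on top. Set each thing down gently, without dropping it, let it go before fetching the next, and leave the dark ripe cheese where it lies.

Things in the scene. Friction and masses are not known exactly. Their poses are not given: they have to be found in the camera images.
- dish: round white ceramic draining dish fixed to the table, 104 mm across outside, 13 mm high, its flat inner floor 5 mm above the table and about 92 mm across. Origin: centre of its underside, on the table; z up. The cheese's place is in its middle
- cheese: the young cheese: loose, pale cream, a plain wheel 66 mm across and 40 mm high with slightly rounded edges, about 150 g. Origin: centre of its underside; z up. Firm enough to be gripped across
- follower: the follower: loose, a brown wooden disc 68 mm across and 12 mm thick with an upright round steel stem, 14 mm thick and 60 mm tall, fixed in the middle of its upper face (stem top 72 mm above the underside); about 140 g. Origin: centre of the disc's underside; z up along the stem. Best gripped by the stem
- blue_weight: loose blue-painted iron pressing weight, a flat ring 66 mm across and 24 mm high with a 30 mm through hole, about 490 g; the largest weight. Origin: centre of the hole at the underside; z up along the hole. Round: yaw does not matter; grip it across its outside
- green_weight: loose green-painted iron pressing weight, a flat ring 58 mm across and 24 mm high with a 30 mm through hole, about 360 g; the middle weight. Origin: centre of the hole at the underside; z up along the hole. Round: yaw does not matter; grip it across its outside
- red_weight: loose red-painted iron pressing weight, a flat ring 50 mm across and 24 mm high with a 30 mm through hole, about 230 g; the smallest weight. Origin: centre of the hole at the underside; z up along the hole. Round: yaw does not matter; grip it across its outside
- ripe_cheese: the ripe cheese, to be left alone: loose, dark brown rind, same shape as the young cheese (66 mm across, 40 mm high). Origin: centre of its underside
- steel_dish: a second dish of the same shape in dark steel, empty, fixed to the table, not used. Origin: centre of its underside
There are look-alikes about, which are no part of the job. Of the things shaped like the dish, the white one is meant. Several things have the shape of the red_weight; the one meant has the colours described above.

How it is judged:
On the way, in this order (a step that is already met when the one before it is completed fails the run):
1. the pale cheese lies flat in the white dish and is let go (horizontal distance between cheese and dish below 0.016 m and z of cheese in the frame of dish between 0.001 and 0.009 m and angle between cheese's own z axis and vertical below 0.12 rad and contact force between the fingers and cheese below 0.2 N), for 0.2 s.
2. the follower stands centred on the cheese and is let go (horizontal distance between follower and cheese below 0.013 m and z of follower in the frame of cheese between 0.036 and 0.044 m and angle between follower's own z axis and vertical below 0.12 rad and contact force between the fingers and follower below 0.2 N), for 0.2 s.
3. the blue weight lies on the follower, over its stem, and is let go (horizontal distance between blue_weight and follower below 0.013 m and z of blue_weight in the frame of follower between 0.008 and 0.016 m and angle between blue_weight's own z axis and vertical below 0.12 rad and contact force between the fingers and blue_weight below 0.2 N), for 0.2 s.
4. the green weight lies on the blue one, over the stem, and is let go (horizontal distance between green_weight and follower below 0.013 m and z of green_weight in the frame of follower between 0.032 and 0.04 m and angle between green_weight's own z axis and vertical below 0.12 rad and contact force between the fingers and green_weight below 0.2 N), for 0.2 s.
5. the red weight lies on the green one, over the stem, and is let go (horizontal distance between red_weight and follower below 0.013 m and z of red_weight in the frame of follower between 0.056 and 0.064 m and angle between red_weight's own z axis and vertical below 0.12 rad and contact force between the fingers and red_weight below 0.2 N), for 0.2 s.
At the end, for the whole second after the job is handed in: Pale cheese flat in the white dish (centres within 16 mm); follower on it, stem up (13 mm); blue, green, red weights flat on it in that order from below, stem through each (13 mm; heights within 4 mm, tilts below 0.12 rad); all at rest; ripe cheese within 20 mm of its start (horizontal distance between cheese and dish below 0.016 m and z of cheese in the frame of dish between 0.001 and 0.009 m and angle between each of cheese, follower, blue_weight, green_weight, red_weight's own z axis and vertical below 0.12 rad and linear speed of each of cheese, follower, blue_weight, green_weight, red_weight below 0.02 m/s and horizontal distance between follower and cheese below 0.013 m and z of follower in the frame of cheese between 0.036 and 0.044 m and horizontal distance between each of blue_weight, green_weight, red_weight and follower below 0.013 m and z of blue_weight in the frame of follower between 0.008 and 0.016 m and z of green_weight in the frame of follower between 0.032 and 0.04 m and z of red_weight in the frame of follower between 0.056 and 0.064 m and distance of ripe_cheese from where it was at the start of the episode below 0.02 m); the robot touches nothing.
It fails at once if the ripe cheese is moved by more than 20 mm (distance of ripe_cheese from where it was at the start of the episode above 0.02 m).
It fails at once if something is dropped from more than about 18 mm: it moves faster than 0.6 m/s with no finger touching it ((linear speed of cheese above 0.6 m/s and contact force between the fingers and cheese below 0.05 N) or (linear speed of follower above 0.6 m/s and contact force between the fingers and follower below 0.05 N) or (linear speed of blue_weight above 0.6 m/s and contact force between the fingers and blue_weight below 0.05 N) or (linear speed of green_weight above 0.6 m/s and contact force between the fingers and green_weight below 0.05 N) or (linear speed of red_weight above 0.6 m/s and contact force between the fingers and red_weight below 0.05 N)).
It also fails if it takes over 141 s, if anything falls off the work surface, if the arm or the gripper's body presses on something with over 40 N, if the wrist force passes 120 N, or if a joint passes its speed limit or range.

## Robot

A 6-joint arm with a two-finger parallel gripper is mounted at the origin on the work surface. World frame = base frame: x ahead of the robot, y to its left, z up, the work surface at z = 0. Lengths are in m, angles in rad, forces in N, time in s.
With the tool pointing down it reaches from about 0.325 to 0.85 m from the base axis. Payload 15.5 kg.
Tool frame: the origin (TCP) lies midway between the tips of the shut fingers; the grasp point (between the pads) lies 19 mm behind it; z points along the fingers, y is the line along which they close (so a half turn about z gives the same grasp; the last joint's range is limited). The gripper opens to 91 mm and grips with 3 to 60 N. Pads are 32 mm wide; open, the fingers measure 118 mm over their backs; the gripper's body (76 mm by 178 mm) begins 60 mm behind the grasp point.
Start: joints at [-1.429, 0.494, 1.345, -0, 1.302, -0.096], TCP at [0.147, -0.607, 0.214] pointing down, gripper open.
Joint ranges: [-2.91, 2.91], [-0.82, 2.16], [0.22, 2.67], [-1.22, 4.37], [0.12, 2.79], [-3.08, 3.08]. Speed limits (rad/s): [1.89, 1.89, 2.57, 3.01, 3.01, 3.01].

## Interface

Orientations are given as a unit quaternion [w, x, y, z].
In Python, from rig import sensors, viewer, env gives the robot as it stands.
- The arm moves only by the tool play_rows, never from a script. Its argument "steps" is a list of rows, each a list of 4 numbers: the shift along the world's x, y, z in m, then the turn about the world's z in degrees. A call has 1 to 8 rows; each row is the pose to reach, as a shift and turn from the pose commanded when the call began; what a row does not reach only later rows make up. A row lasts 1/8 s, in which the tool goes at most 62.5 mm and 10.7 degrees, less where a joint would pass 70% of its speed; a pose out of reach is approached as far as the arm can. A call with a gripper value outside its range is refused whole. "grip" is the gripper's target within -1 to 1 (fully open at 1, half-way at 0, shut at -1), set as the call begins (left out, the last holds). The fingers move at their own pace and stop on an object; "squeeze" is the grip in N (left out, the last holds). Time passes only in rows, so rows that repeat a pose let the fingers close. It gives the time, the measured TCP pose, the force, the opening and the grip force at its end, in the units of the state.
- sensors.read_state(): the state, without advancing time (a new reading comes with each control period).
- viewer.capture(name): name is "side" or "top"; returns (picture, depth): 480x640x3 uint8, red, green, blue; 480x640 float32, m along the optical axis (not along the pixel's ray), 0 where there is no reading.
- viewer.calibration(name): a dict with "fx", "fy", "cx", "cy" (pixels), "R" (3x3) and "t" (3): a world point X has camera coordinates R X + t. Camera axes: x right, y down, z forward; pixel columns grow to the right and rows downward; lengths in m; the calibration is good to about 2 mm. A picture is of the moment at which its call begins. calibration takes no time and is no camera call.
- env.hand_in(): hands the job in; it is judged then, once.
The state is a dict: "time_s": time; "q": joint angles; "joint_velocities": joint speeds; "effort": joint torques, N m; "tool_pos": TCP position; "tcp_rot": TCP orientation; "contact_force": force on the tool from outside, world axes, zero at the start; "wrist_torque": the same for the moment, N m; "gripper_width": finger opening in m; "grasp_force": force on a finger pad.
Only numpy, scipy, OpenCV 4.12 (cv2) and the standard library are available. Lean on these libraries where they do the work, as an engineer would, in place of code of your own. Each camera call takes 0.05 s, during which the arm holds its last target. There are 200 camera calls.

## Working session

There is one attempt and no reset: what is moved stays moved. The work goes in short steps, Python scripts to look and compute and a tool call to move; the robot and the scene stay as the last step left them, time stands still between calls to the robot, and variables do not carry over. Pictures are saved under pics/ and viewed, at most 14 in all, crops included, and the job is handed in when it is done.

Besides the shell and the picture viewer there is one more tool, called after "Call:" as name(argument=value, ...), one argument or row to a line, values as JSON. play_rows: Moves the arm, as the interface text tells. Its arguments: {"type":"object","properties":{"steps":{"type":"array"},"grip":{"type":"number"},"squeeze":{"type":"number"}},"required":["steps"]}

```bash
mkdir -p pics; python3 - <<'E'
from rig import sensors, viewer
import cv2,numpy as np
for n in("top","side"):
    p,d=viewer.capture(n); cv2.imwrite(f"pics/{n}0.png",p[:,:,::-1]); np.save(f"pics/{n}0.npy",d)
    c=viewer.calibration(n); print(n,{k:np.round(v,4).tolist() for k,v in c.items()})
s=sensors.read_state();print(s)
E
```

```text
top {'fx': 483.9604, 'fy': 483.9604, 'cx': 314.2629, 'cy': 237.4486, 'R': [[0.0124, -0.9996, 0.0246], [-0.9968, -0.0143, -0.0784], [0.0787, -0.0235, -0.9966]], 't': [-0.0541, 0.5629, 0.9149]}
side {'fx': 504.219, 'fy': 504.219, 'cx': 322.8985, 'cy': 234.0513, 'R': [[-0.9835, -0.1806, -0.0114], [-0.0998, 0.5937, -0.7985], [0.151, -0.7842, -0.6019]], 't': [0.537, 0.1057, 1.1297]}
{'time_s': 0.1, 'q': array([-1.42851155e+00,  4.94145729e-01,  1.34604152e+00, -1.47566248e-05,
        1.30252368e+00, -9.54903219e-02]), 'joint_velocities': array([-0.0010892 , -0.00189439, -0.00144952, -0.00062281, -0.0014223 ,
        0.00024302]), 'effort': array([ 1.55164133e-03, -8.80245852e+01, -3.82544661e+01,  7.09690154e-02,
        4.83498140e-02, -1.91792770e-05]), 'tool_pos': array([ 0.14716909, -0.60707872,  0.21339192]), 'tcp_rot': array([-5.58816235e-04,  9.92940807e-01,  1.18609613e-01, -2.01923827e-05]), 'contact_force': array([ 0.05861378, -0.94281117,  0.27967002]), 'wrist_torque': array([0.0219271 , 0.01013108, 0.00038137]), 'grasp_force': 0.0, 'gripper_width': 0.09098184513975041}
```

View pics/top0.png

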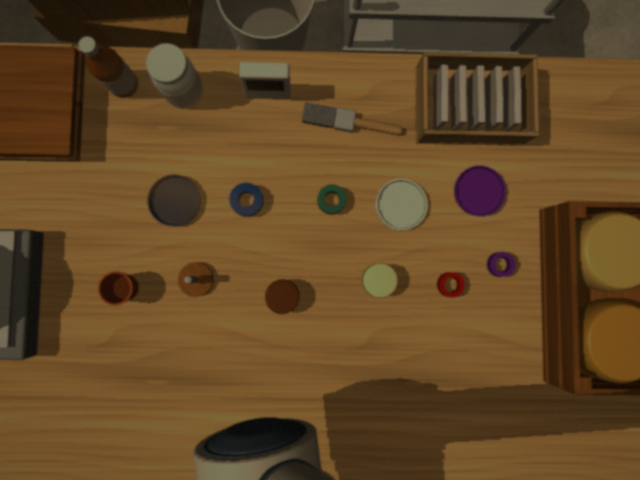

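View pics/side0.png

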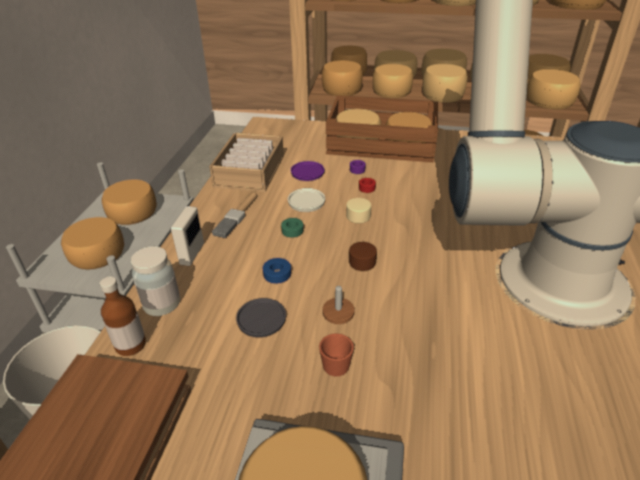

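Top view: white dish (402,204), pale cheese (380,280), follower (197,279), blue (247,199), green (332,199), red (451,284) with a purple look-alike at (502,264), ripe cheese (282,296), steel dish (175,200). I'll take centres from the depth at the known top heights.

```bash
cat > h.py <<'E'
from rig import sensors, viewer
import cv2,numpy as np
def cloud(n,d):
    c=viewer.calibration(n);v,u=np.mgrid[:480,:640]
    P=np.stack([(u-c["cx"])/c["fx"]*d,(v-c["cy"])/c["fy"]*d,d],-1)
    return (P-np.array(c["t"]))@np.array(c["R"])
def circ(W,D,px,z,rad,tol=.006,r=40):
    u,v=px; w=W[max(0,v-r):v+r,u-r:u+r].reshape(-1,3); d=D[max(0,v-r):v+r,u-r:u+r].ravel()
    w=w[(d>0)&(abs(w[:,2]-z)<tol)]
    c0=W[v,u,:2]
    w=w[np.hypot(*(w[:,:2]-np.median(w[:,:2],0)).T)<rad*1.5]
    (x,y),R=cv2.minEnclosingCircle(w[:,:2].astype(np.float32))
    return np.round([x,y,R,np.median(w[:,2]),len(w)],4), np.round((w[:,:2].max(0)+w[:,:2].min(0))/2,4)
T=dict(dish=((402,204),.013,.052),cheese=((380,280),.040,.033),follower=((197,279),.012,.034),blue=((247,199),.024,.033),green=((332,199),.024,.029),red=((451,284),.024,.025),ripe=((282,296),.04,.033),purple=((502,264),.024,.025))
E
python3 - <<'E'
from h import *
D=np.load("pics/top0.npy");W=cloud("top",D)
for k,(p,z,r) in T.items(): print(k,*circ(W,D,p,z,r,.004 if k=='dish' else .006))
print(W[350,300],W[240,300])
c=viewer.calibration("top")
R,t=np.array(c["R"]),np.array(c["t"])
for k,(p,z,r) in T.items():
    ray=R.T@np.array([(p[0]-c["cx"])/c["fx"],(p[1]-c["cy"])/c["fy"],1]);o=-R.T@t
    print(k,np.round(o+ray*(z-o[2])/ray[2],4))
E
```

```text
dish [ 6.334e-01 -2.187e-01  5.180e-02  1.210e-02  3.640e+02] [ 0.6335 -0.2187]
cheese [ 4.835e-01 -1.722e-01  3.300e-02  3.950e-02  9.370e+02] [ 0.4832 -0.1721]
follower [4.803e-01 1.834e-01 3.440e-02 1.190e-02 8.880e+02] [0.4805 0.1829]
blue [6.374e-01 8.720e-02 3.310e-02 2.380e-02 7.170e+02] [0.6376 0.0879]
green [ 6.407e-01 -7.970e-02  2.900e-02  2.370e-02  5.050e+02] [ 0.6405 -0.0794]
red [ 4.769e-01 -3.141e-01  2.540e-02  2.330e-02  3.510e+02] [ 0.4761 -0.3139]
ripe [4.50e-01 1.34e-02 3.29e-02 3.96e-02 9.46e+02] [0.4508 0.0133]
purple [ 5.176e-01 -4.144e-01  2.530e-02  2.350e-02  3.470e+02] [ 0.517  -0.4143]
[ 0.34531096 -0.02203939  0.00137039] [ 0.56008154 -0.01886526 -0.00261005]
dish [ 0.6332 -0.2195  0.013 ]
cheese [ 0.4831 -0.1717  0.04  ]
follower [0.4805 0.1792 0.012 ]
blue [0.6364 0.0849 0.024 ]
green [ 0.6391 -0.0802  0.024 ]
red [ 0.477  -0.3121  0.024 ]
ripe [0.4509 0.0132 0.04  ]
purple [ 0.5169 -0.4124  0.024 ]
```

Call:
play_rows(
  steps=[
    [0.04, 0.05, 0, -3],
    [0.08, 0.105, 0, -6],
    [0.125, 0.16, 0, -13.6],
    [0.165, 0.215, -0.02, -13.6],
    [0.21, 0.27, -0.04, -13.6],
    [0.25, 0.325, -0.06, -13.6],
    [0.295, 0.38, -0.06, -13.6],
    [0.336, 0.435, -0.06, -13.6],
  ],
  grip=1,
  squeeze=20,
)

```text
time_s: 1.1
tool_pos: [0.4497, -0.2154, 0.1559]
tcp_rot: [-0.0, 1.0, 0.0, -0.0]
contact_force: [0.9, -1.3, 0.2]
gripper_width: 0.0917
grasp_force: 0.0
```

Call:
play_rows(
  steps=[
    [0, 0, 0, 0],
    [0, 0, 0, 0],
  ],
)

```text
time_s: 1.35
tool_pos: [0.4488, -0.2172, 0.1563]
tcp_rot: [-0.0, 1.0, 0.001, -0.0]
contact_force: [0.7, -1.0, -0.1]
gripper_width: 0.0909
grasp_force: 0.0
```

Call:
play_rows(
  steps=[
    [0.017, 0.022, -0.03, 0],
    [0.0345, 0.045, -0.056, 0],
    [0.0345, 0.045, -0.056, 0],
    [0.0345, 0.045, -0.056, 0],
    [0.0345, 0.045, -0.056, 0],
  ],
)

```text
time_s: 1.98
tool_pos: [0.4833, -0.1735, 0.1012]
tcp_rot: [0.0, 1.0, -0.001, 0.0]
contact_force: [0.1, -0.3, 0.5]
gripper_width: 0.0911
grasp_force: 0.0
```

Descend to TCP z≈0.014 and close.

Call:
play_rows(
  steps=[
    [0, 0.001, -0.03, 0],
    [0, 0.001, -0.06, 0],
    [0, 0.001, -0.08, 0],
    [0, 0.001, -0.087, 0],
    [0, 0.001, -0.087, 0],
    [0, 0.001, -0.087, 0],
  ],
)

```text
time_s: 2.72
tool_pos: [0.4839, -0.1717, 0.0143]
tcp_rot: [0.0, 1.0, 0.0, 0.001]
contact_force: [1.0, 0.6, 0.4]
gripper_width: 0.0913
grasp_force: 0.0
```

Call:
play_rows(
  steps=[
    [0, 0, 0, 0],
    [0, 0, 0, 0],
    [0, 0, 0, 0],
    [0, 0, 0, 0],
    [0, 0, 0, 0],
    [0, 0, 0, 0],
    [0, 0, 0, 0],
    [0, 0, 0, 0],
  ],
  grip=-1,
  squeeze=20,
)

```text
time_s: 3.72
tool_pos: [0.4835, -0.1713, 0.0136]
tcp_rot: [0.0, 1.0, 0.0, 0.0]
contact_force: [-1.1, 0.8, 6.1]
gripper_width: 0.0656
grasp_force: 20.0
```

Call:
play_rows(
  steps=[
    [0, 0, 0.02, 0],
    [0, 0, 0.05, 0],
    [0.04, -0.012, 0.06, 0],
    [0.08, -0.024, 0.06, 0],
    [0.12, -0.036, 0.06, 0],
    [0.15, -0.0475, 0.06, 0],
    [0.15, -0.0475, 0.06, 0],
    [0.15, -0.0475, 0.06, 0],
  ],
)

```text
time_s: 4.72
tool_pos: [0.6324, -0.2183, 0.0729]
tcp_rot: [-0.0, 1.0, 0.0, -0.001]
contact_force: [0.2, -0.5, -1.3]
gripper_width: 0.0654
grasp_force: 20.0
```

Call:
play_rows(
  steps=[
    [0, 0, -0.02, 0],
    [0, 0, -0.035, 0],
    [0, 0, -0.045, 0],
    [0, 0, -0.05, 0],
    [0, 0, -0.05, 0],
    [0, 0, -0.05, 0],
  ],
)

```text
time_s: 5.48
tool_pos: [0.6337, -0.2189, 0.0239]
tcp_rot: [0.0, 1.0, 0.0, 0.0]
contact_force: [0.4, -0.7, -2.2]
gripper_width: 0.0655
grasp_force: 20.0
```

Call:
play_rows(
  steps=[
    [0, 0, -0.002, 0],
    [0, 0, -0.004, 0],
    [0, 0, -0.005, 0],
    [0, 0, -0.005, 0],
  ],
)

```text
time_s: 5.98
tool_pos: [0.6334, -0.2187, 0.0187]
tcp_rot: [0.0, 1.0, 0.0, -0.0]
contact_force: [-1.4, 0.9, 4.2]
gripper_width: 0.0655
grasp_force: 20.0
```

Call:
play_rows(
  steps=[
    [0, 0, 0, 0],
    [0, 0, 0, 0],
    [0, 0, 0, 0],
    [0, 0, 0, 0],
    [0, 0, 0, 0],
    [0, 0, 0, 0],
  ],
  grip=1,
)

```text
time_s: 6.72
tool_pos: [0.6334, -0.2187, 0.0184]
tcp_rot: [-0.0, 1.0, 0.0, -0.0]
contact_force: [0.9, 0.0, -0.1]
gripper_width: 0.0913
grasp_force: 0.0
```

Call:
play_rows(
  steps=[
    [0, 0, 0.02, 0],
    [0, 0, 0.06, 0],
    [-0.02, 0.05, 0.12, 0],
    [-0.04, 0.1, 0.13, 0],
    [-0.06, 0.15, 0.13, 0],
    [-0.08, 0.2, 0.13, 0],
    [-0.1, 0.25, 0.13, 0],
    [-0.12, 0.3, 0.13, 0],
  ],
)

```text
time_s: 7.72
tool_pos: [0.513, 0.0827, 0.1499]
tcp_rot: [-0.0, 1.0, 0.0, 0.001]
contact_force: [1.2, 1.0, 0.4]
gripper_width: 0.0914
grasp_force: 0.0
```

```bash
python3 - <<'E'
from h import *
p,D=viewer.capture("top");W=cloud("top",D)
print("cheese",*circ(W,D,(402,204),.045,.033)); 
print(sensors.read_state()["tool_pos"])
E
```

```text
cheese [ 6.332e-01 -2.179e-01  3.320e-02  4.450e-02  9.060e+02] [ 0.633  -0.2181]
[0.50988798 0.08736099 0.14971604]
```

Call:
play_rows(
  steps=[
    [-0.015, 0.05, 0, 0],
    [-0.031, 0.1, 0, 0],
    [-0.031, 0.1, -0.03, 0],
    [-0.031, 0.1, -0.03, 0],
    [-0.031, 0.1, -0.03, 0],
  ],
)

```text
time_s: 8.4
tool_pos: [0.4831, 0.1809, 0.1196]
tcp_rot: [-0.0, 1.0, -0.0, 0.001]
contact_force: [0.7, 0.1, 0.9]
gripper_width: 0.0914
grasp_force: 0.0
```

Commanded pose is tracked well: at about (0.4824, 0.181, 0.119). Down over the stem.

Call:
play_rows(
  steps=[
    [-0.002, 0.002, -0.03, 0],
    [-0.002, 0.002, -0.06, 0],
    [-0.002, 0.002, -0.08, 0],
    [-0.002, 0.002, -0.083, 0],
    [-0.002, 0.002, -0.083, 0],
  ],
)

```text
time_s: 9.02
tool_pos: [0.4812, 0.1831, 0.0364]
tcp_rot: [-0.0, 1.0, -0.0, 0.001]
contact_force: [-0.7, 0.3, -0.5]
gripper_width: 0.0914
grasp_force: 0.0
```

Call:
play_rows(
  steps=[
    [0, 0, 0, 0],
    [0, 0, 0, 0],
    [0, 0, 0, 0],
    [0, 0, 0, 0],
    [0, 0, 0, 0],
    [0, 0, 0, 0],
    [0, 0, 0, 0],
    [0, 0, 0, 0],
  ],
  grip=-1,
  squeeze=30,
)

```text
time_s: 10.02
tool_pos: [0.4804, 0.1833, 0.0354]
tcp_rot: [-0.0, 1.0, 0.0, -0.0]
contact_force: [0.9, -1.5, 1.4]
gripper_width: 0.014
grasp_force: 0.8
```

Call:
play_rows(
  steps=[
    [0, 0, 0, 0],
    [0, 0, 0, 0],
    [0, 0, 0, 0],
    [0, 0, 0, 0],
  ],
)

```text
time_s: 10.52
tool_pos: [0.4804, 0.1832, 0.0354]
tcp_rot: [0.0, 1.0, 0.0, -0.0]
contact_force: [-0.5, 0.2, -0.6]
gripper_width: 0.0133
grasp_force: 30.0
```

Call:
play_rows(
  steps=[
    [0, 0, 0.03, 0],
    [0, 0, 0.07, 0],
    [0.015, -0.04, 0.09, 0],
    [0.03, -0.08, 0.09, 0],
    [0.05, -0.13, 0.09, 0],
    [0.07, -0.18, 0.09, 0],
    [0.09, -0.23, 0.09, 0],
    [0.1, -0.26, 0.09, 0],
  ],
)

```text
time_s: 11.52
tool_pos: [0.5812, -0.0792, 0.1254]
tcp_rot: [0.0, 1.0, -0.001, 0.0]
contact_force: [0.4, 0.1, -1.3]
gripper_width: 0.013
grasp_force: 30.0
```

Call:
play_rows(
  steps=[
    [0.02, -0.05, 0, 0],
    [0.04, -0.1, 0, 0],
    [0.0527, -0.1415, 0, 0],
    [0.0527, -0.1415, 0, 0],
    [0.0527, -0.1415, 0, 0],
    [0.0527, -0.1415, -0.015, 0],
    [0.0527, -0.1415, -0.03, 0],
    [0.0527, -0.1415, -0.03, 0],
  ],
)

```text
time_s: 12.52
tool_pos: [0.632, -0.2172, 0.0935]
tcp_rot: [-0.001, 1.0, 0.001, -0.001]
contact_force: [0.1, 0.5, -0.6]
gripper_width: 0.0132
grasp_force: 30.0
```

```bash
python3 - <<'E'
from h import *
p,D=viewer.capture("side");cv2.imwrite("pics/s1.png",cv2.resize(p[120:280,220:460],None,fx=3.3,fy=3.3)[:,:,::-1])
s=sensors.read_state();print(s["tool_pos"],s["gripper_width"])
E
```

```text
[ 0.63259539 -0.21762025  0.09446294] 0.013346033005508566
```

View pics/s1.png

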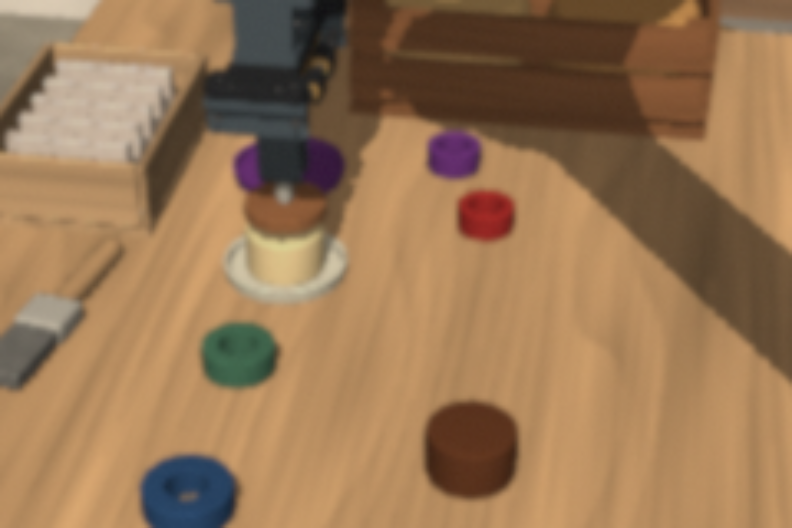

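The follower (crop 285,205) hangs level above the pale cheese (285,255). Lower the last 14 mm.

Call:
play_rows(
  steps=[
    [0, 0, -0.004, 0],
    [0, 0, -0.008, 0],
    [0, 0, -0.011, 0],
    [0, 0, -0.013, 0],
    [0, 0, -0.0145, 0],
    [0, 0, -0.0145, 0],
  ],
)

```text
time_s: 13.32
tool_pos: [0.6331, -0.2183, 0.0809]
tcp_rot: [-0.0, 1.0, 0.0, -0.0]
contact_force: [-0.0, -0.6, -0.1]
gripper_width: 0.0132
grasp_force: 30.0
```

Call:
play_rows(
  steps=[
    [0, 0, 0, 0],
    [0, 0, 0, 0],
    [0, 0, 0, 0],
    [0, 0, 0, 0],
    [0, 0, 0, 0],
    [0, 0, 0, 0],
    [0, 0, 0, 0],
    [0, 0, 0, 0],
  ],
  grip=1,
)

```text
time_s: 14.32
tool_pos: [0.6331, -0.2183, 0.0809]
tcp_rot: [-0.0, 1.0, 0.0, -0.0]
contact_force: [0.7, -0.8, -0.6]
gripper_width: 0.0897
grasp_force: 0.0
```

Call:
play_rows(
  steps=[
    [0, 0, 0.04, 0],
    [0, 0, 0.08, 0],
    [0, 0.05, 0.1, 0],
    [0, 0.1, 0.1, 0],
    [0, 0.15, 0.1, 0],
    [0.002, 0.2, 0.1, 0],
    [0.004, 0.25, 0.1, 0],
    [0.004, 0.28, 0.1, 0],
  ],
)

```text
time_s: 15.32
tool_pos: [0.6369, 0.0641, 0.181]
tcp_rot: [-0.0, 1.0, 0.001, 0.0]
contact_force: [-0.6, -0.6, 0.8]
gripper_width: 0.0912
grasp_force: 0.0
```

```bash
python3 - <<'E'
from h import *
p,D=viewer.capture("top");W=cloud("top",D)
print("foll",*circ(W,D,(405,200),.057,.034)); print("stem",*circ(W,D,(405,200),.117,.007)); 
print(sensors.read_state()["tool_pos"])
E
```

```text
foll [ 6.329e-01 -2.177e-01  3.420e-02  5.670e-02  9.010e+02] [ 0.632  -0.2172]
stem [ 6.317e-01 -2.175e-01  6.700e-03  1.160e-01  4.900e+01] [ 0.633  -0.2173]
[0.63674662 0.06685877 0.18098305]
```

Call:
play_rows(
  steps=[
    [0, 0.026, 0, 0],
    [0, 0.026, -0.05, 0],
    [0, 0.026, -0.1, 0],
    [0, 0.026, -0.13, 0],
    [0, 0.026, -0.15, 0],
    [0, 0.026, -0.165, 0],
    [0, 0.026, -0.175, 0],
    [0, 0.026, -0.176, 0],
  ],
)

```text
time_s: 16.38
tool_pos: [0.637, 0.0877, 0.0047]
tcp_rot: [0.0, 1.0, 0.0, -0.0]
contact_force: [-0.4, -0.1, 1.0]
gripper_width: 0.0913
grasp_force: 0.0
```

Call:
play_rows(
  steps=[
    [0, 0, 0, 0],
    [0, 0, 0, 0],
    [0, 0, 0, 0],
    [0, 0, 0, 0],
    [0, 0, 0, 0],
    [0, 0, 0, 0],
    [0, 0, 0, 0],
    [0, 0, 0, 0],
  ],
  grip=-1,
  squeeze=40,
)

```text
time_s: 17.38
tool_pos: [0.6374, 0.0877, 0.0054]
tcp_rot: [-0.0, 1.0, 0.0, 0.0]
contact_force: [-1.0, -0.4, 4.7]
gripper_width: 0.0657
grasp_force: 40.0
```

Call:
play_rows(
  steps=[
    [0, 0, 0.01, 0],
    [0, 0, 0.03, 0],
    [0, 0, 0.07, 0],
    [0, 0, 0.11, 0],
    [0, 0, 0.15, 0],
    [0, 0, 0.15, 0],
  ],
)

```text
time_s: 18.12
tool_pos: [0.6387, 0.0879, 0.1584]
tcp_rot: [-0.0, 1.0, 0.0, 0.003]
contact_force: [-0.1, 0.5, -4.1]
gripper_width: 0.0649
grasp_force: 40.0
```

Call:
play_rows(
  steps=[
    [0, -0.04, 0, 0],
    [-0.001, -0.085, 0, 0],
    [-0.002, -0.13, 0, 0],
    [-0.003, -0.175, 0, 0],
    [-0.004, -0.22, 0, 0],
    [-0.004, -0.265, 0, 0],
    [-0.004, -0.295, 0, 0],
    [-0.004, -0.3055, 0, 0],
  ],
)

```text
time_s: 19.12
tool_pos: [0.6322, -0.2192, 0.1535]
tcp_rot: [-0.0, 1.0, -0.001, -0.001]
contact_force: [0.2, 0.3, -3.9]
gripper_width: 0.0654
grasp_force: 40.0
```

Call:
play_rows(
  steps=[
    [0, 0, 0, 0],
    [0, 0, 0, 0],
    [0, 0, -0.01, 0],
    [0, 0, -0.02, 0],
    [0, 0, -0.02, 0],
    [0, 0, -0.02, 0],
  ],
)

```text
time_s: 19.88
tool_pos: [0.6332, -0.2177, 0.1349]
tcp_rot: [-0.0, 1.0, 0.0, -0.0]
contact_force: [1.0, 0.2, -4.4]
gripper_width: 0.0653
grasp_force: 40.0
```

```bash
python3 - <<'E'
from h import *
p,D=viewer.capture("side");cv2.imwrite("pics/s2.png",cv2.resize(p[130:250,240:400],None,fx=5,fy=5,interpolation=2)[:,:,::-1])
s=sensors.read_state();print(s["tool_pos"],s["gripper_width"])
E
```

```text
[ 0.63328722 -0.21778596  0.13511886] 0.0652478774572775
```

View pics/s2.png

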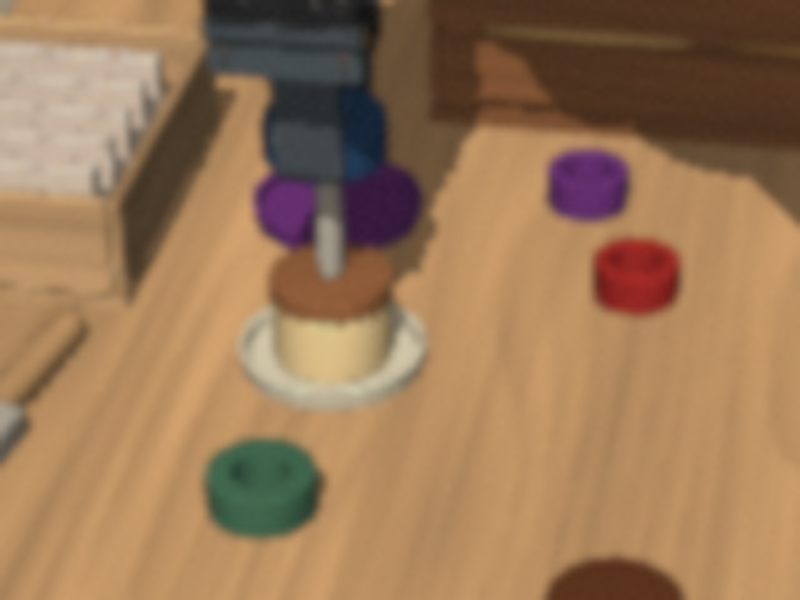

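Blue (330,130) hangs over the stem (330,190), partly hidden by the finger; check its level from depth.

```bash
python3 - <<'E'
from h import *
p,D=viewer.capture("side");W=cloud("side",D)
h=cv2.cvtColor(p,cv2.COLOR_RGB2HSV)
m=(h[...,0]>100)&(h[...,0]<118)&(h[...,1]>130)&(D>0); m[:140]=0;m[180:]=0;m[:,:285]=0;m[:,330:]=0
w=W[m]; print(len(w),w.min(0),w.max(0))
for x0 in np.arange(.59,.68,.008):
    q=w[(w[:,0]>x0)&(w[:,0]<x0+.008)]
    if len(q): print(round(x0,3),len(q),q.min(0).round(4),q.max(0).round(4))
s=sensors.read_state();print(s["wrist_torque"],s["contact_force"])
E
```

```text
100 [ 0.60278335 -0.24752612  0.13511675] [ 0.62682149 -0.19059767  0.15741893]
0.598 19 [ 0.6028 -0.2211  0.1365] [ 0.6058 -0.1944  0.1573]
0.606 44 [ 0.6064 -0.2328  0.1358] [ 0.6139 -0.1906  0.1574]
0.614 28 [ 0.6141 -0.2458  0.1351] [ 0.6212 -0.191   0.1564]
0.622 9 [ 0.6224 -0.2475  0.1466] [ 0.6268 -0.2254  0.1564]
[ 0.03437189 -0.0071462   0.04481714] [-0.20141613 -0.29736297 -4.68377543]
```

Level: top at 0.157 across x. Lower over the stem.

Call:
play_rows(
  steps=[
    [0, 0, -0.015, 0],
    [0, 0, -0.03, 0],
    [0, 0, -0.045, 0],
    [0, 0, -0.058, 0],
    [0, 0, -0.066, 0],
    [0, 0, -0.069, 0],
    [0, 0, -0.069, 0],
  ],
)

```text
time_s: 20.85
tool_pos: [0.6332, -0.2178, 0.066]
tcp_rot: [0.0, 1.0, 0.0, 0.0]
contact_force: [0.0, 0.3, -3.7]
gripper_width: 0.0653
grasp_force: 40.0
```

Call:
play_rows(
  steps=[
    [0, 0, -0.001, 0],
    [0, 0, -0.002, 0],
    [0, 0, -0.003, 0],
    [0, 0, -0.0035, 0],
    [0, 0, -0.0035, 0],
  ],
)

```text
time_s: 21.48
tool_pos: [0.6331, -0.2178, 0.0625]
tcp_rot: [0.0, 1.0, 0.0, 0.0]
contact_force: [-0.2, -0.7, -2.6]
gripper_width: 0.0656
grasp_force: 40.0
```

Call:
play_rows(
  steps=[
    [0, 0, -0.0005, 0],
    [0, 0, -0.0005, 0],
    [0, 0, -0.0005, 0],
    [0, 0, -0.0005, 0],
    [0, 0, -0.0005, 0],
    [0, 0, -0.0005, 0],
    [0, 0, -0.0005, 0],
  ],
  grip=1,
)

```text
time_s: 22.35
tool_pos: [0.6331, -0.2177, 0.0619]
tcp_rot: [-0.0, 1.0, 0.0, -0.0]
contact_force: [-0.1, -1.4, 1.2]
gripper_width: 0.0911
grasp_force: 0.0
```

Call:
play_rows(
  steps=[
    [0, 0, 0.04, 0],
    [0, 0, 0.09, 0],
    [0, 0, 0.11, 0],
    [0.004, 0.06, 0.11, 0],
    [0.0075, 0.1, 0.11, 0],
    [0.0075, 0.138, 0.11, 0],
    [0.0075, 0.138, 0.11, 0],
    [0.0075, 0.138, 0.11, 0],
  ],
)

```text
time_s: 23.35
tool_pos: [0.6407, -0.0802, 0.172]
tcp_rot: [0.0, 1.0, 0.0, 0.0]
contact_force: [-0.2, -0.5, -0.3]
gripper_width: 0.0915
grasp_force: 0.0
```

```bash
python3 - <<'E'
from h import *
p,D=viewer.capture("top");W=cloud("top",D)
print("blue",*circ(W,D,(408,202),.081,.034)); print("stem",*circ(W,D,(408,202),.117,.007,.01)); 
print(sensors.read_state()["tool_pos"])
E
```

```text
return _methods._mean(a, axis=axis, dtype=dtype,
  ret = um.true_divide(
  ret = ret.dtype.type(ret / rcount)
Traceback (most recent call last):
  File "h.py", line 13, in circ
    return np.round([x,y,R,np.median(w[:,2]),len(w)],4), np.round((w[:,:2].max(0)+w[:,:2].min(0))/2,4)
                                                                   ~~~~~~~~~~~^^^
ValueError: zero-size array to reduction operation maximum which has no identity
```

Call:
play_rows(
  steps=[
    [0, 0, -0.05, 0],
    [0, 0, -0.1, 0],
    [0, 0, -0.13, 0],
    [0, 0, -0.15, 0],
    [0, 0, -0.16, 0],
    [0, 0, -0.1665, 0],
    [0, 0, -0.1665, 0],
  ],
)

```text
time_s: 24.28
tool_pos: [0.6407, -0.0801, 0.0056]
tcp_rot: [0.0, 1.0, 0.0, 0.0]
contact_force: [-0.6, -0.3, 0.2]
gripper_width: 0.0909
grasp_force: 0.0
```

Call:
play_rows(
  steps=[
    [0, 0, 0, 0],
    [0, 0, 0, 0],
    [0, 0, 0, 0],
    [0, 0, 0, 0],
    [0, 0, 0, 0],
    [0, 0, 0, 0],
    [0, 0, 0, 0],
    [0, 0, 0, 0],
  ],
  grip=-1,
  squeeze=40,
)

```text
time_s: 25.28
tool_pos: [0.6407, -0.0798, 0.0056]
tcp_rot: [0.0, 1.0, 0.0, 0.0]
contact_force: [-0.9, 0.9, 5.0]
gripper_width: 0.0574
grasp_force: 40.0
```

Call:
play_rows(
  steps=[
    [0, 0, 0.01, 0],
    [0, 0, 0.03, 0],
    [0, 0, 0.07, 0],
    [0, 0, 0.11, 0],
    [0, 0.06, 0.15, 0],
    [0, 0.12, 0.15, 0],
    [0, 0.17, 0.15, 0],
    [0, 0.17, 0.15, 0],
  ],
)

```text
time_s: 26.28
tool_pos: [0.64, 0.0942, 0.1558]
tcp_rot: [-0.0, 1.0, 0.002, -0.0]
contact_force: [0.5, -0.9, -3.2]
gripper_width: 0.0577
grasp_force: 40.0
```

```bash
python3 - <<'E'
from h import *
p,D=viewer.capture("top");W=cloud("top",D)
print(sensors.read_state()["tool_pos"])
print("blue",*circ(W,D,(408,202),.081,.033)); print("stem",*circ(W,D,(408,202),.117,.007,.008)); 
E
```

```text
[0.64016233 0.09208361 0.15565826]
blue [ 6.327e-01 -2.171e-01  3.300e-02  8.060e-02  7.990e+02] [ 0.6325 -0.2172]
stem [ 6.324e-01 -2.174e-01  7.200e-03  1.161e-01  5.000e+01] [ 0.6327 -0.217 ]
```

Call:
play_rows(
  steps=[
    [-0.001, -0.04, 0, 0],
    [-0.002, -0.085, 0, 0],
    [-0.003, -0.13, 0, 0],
    [-0.005, -0.175, 0, 0],
    [-0.007, -0.22, 0, 0],
    [-0.0076, -0.265, 0, 0],
    [-0.0076, -0.298, 0, 0],
    [-0.0076, -0.308, 0, 0],
  ],
)

```text
time_s: 27.32
tool_pos: [0.6322, -0.2209, 0.1554]
tcp_rot: [0.0, 1.0, -0.001, -0.0]
contact_force: [0.3, 0.1, -2.9]
gripper_width: 0.0577
grasp_force: 40.0
```

Call:
play_rows(
  steps=[
    [0, 0, 0, 0],
    [0, 0, 0, 0],
    [0, 0, -0.01, 0],
    [0, 0, -0.02, 0],
    [0, 0, -0.02, 0],
    [0, 0, -0.02, 0],
  ],
)

```text
time_s: 28.08
tool_pos: [0.6331, -0.2176, 0.1354]
tcp_rot: [-0.0, 1.0, 0.0, -0.0]
contact_force: [-0.0, 0.4, -3.8]
gripper_width: 0.0576
grasp_force: 40.0
```

```bash
python3 - <<'E'
from h import *
p,D=viewer.capture("side");cv2.imwrite("pics/s3.png",cv2.resize(p[130:250,240:400],None,fx=5,fy=5,interpolation=2)[:,:,::-1])
s=sensors.read_state();print(s["tool_pos"],s["gripper_width"])
E
```

```text
[ 0.63318299 -0.21773532  0.13558577] 0.05736555529918256
```

View pics/s3.png

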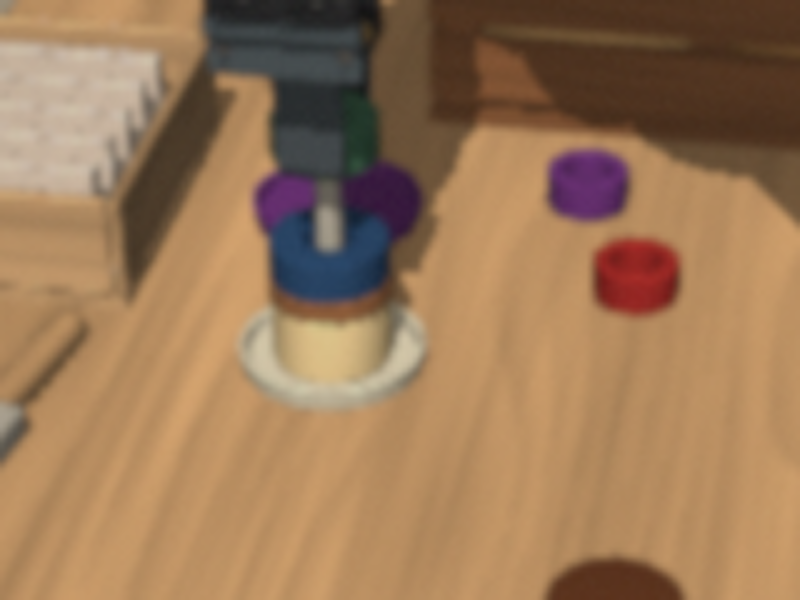

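Blue sits flat over the stem (330,250), green (355,130) hangs above. Final TCP = 0.081+0.0056 = 0.0866.

Call:
play_rows(
  steps=[
    [0, 0, -0.015, 0],
    [0, 0, -0.03, 0],
    [0, 0, -0.04, 0],
    [0, 0, -0.045, 0],
    [0, 0, -0.045, 0],
  ],
)

```text
time_s: 28.75
tool_pos: [0.6329, -0.2177, 0.09]
tcp_rot: [-0.0, 1.0, 0.0, -0.0]
contact_force: [-0.3, 0.2, -2.4]
gripper_width: 0.0578
grasp_force: 40.0
```

Call:
play_rows(
  steps=[
    [0, 0, -0.001, 0],
    [0, 0, -0.002, 0],
    [0, 0, -0.003, 0],
    [0, 0, -0.004, 0],
    [0, 0, -0.004, 0],
  ],
)

```text
time_s: 29.38
tool_pos: [0.6331, -0.2178, 0.0867]
tcp_rot: [0.0, 1.0, 0.0, 0.0]
contact_force: [-1.6, 0.7, 1.8]
gripper_width: 0.0577
grasp_force: 40.0
```

Call:
play_rows(
  steps=[
    [0, 0, 0, 0],
    [0, 0, 0, 0],
    [0, 0, 0, 0],
    [0, 0, 0, 0],
    [0, 0, 0, 0],
    [0, 0, 0, 0],
    [0, 0, 0, 0],
  ],
  grip=1,
)

```text
time_s: 30.25
tool_pos: [0.633, -0.2177, 0.0864]
tcp_rot: [-0.0, 1.0, 0.0, 0.0]
contact_force: [-0.4, 0.2, 0.0]
gripper_width: 0.0915
grasp_force: 0.0
```

Call:
play_rows(
  steps=[
    [0, 0, 0.04, 0],
    [0, 0, 0.08, 0],
    [-0.02, -0.01, 0.09, 0],
    [-0.06, -0.035, 0.09, 0],
    [-0.1, -0.065, 0.09, 0],
    [-0.14, -0.09, 0.06, 0],
    [-0.1563, -0.0963, 0.02, 0],
    [-0.1563, -0.0963, 0.0, 0],
  ],
)

```text
time_s: 31.25
tool_pos: [0.4735, -0.3139, 0.0843]
tcp_rot: [-0.001, 1.0, -0.001, -0.001]
contact_force: [0.4, -0.6, 1.3]
gripper_width: 0.0911
grasp_force: 0.0
```

```bash
python3 - <<'E'
from h import *
p,D=viewer.capture("side");cv2.imwrite("pics/s4.png",cv2.resize(p[130:250,240:400],None,fx=5,fy=5,interpolation=2)[:,:,::-1])
s=sensors.read_state();print(s["tool_pos"])
p,D=viewer.capture("top");W=cloud("top",D)
print("green",*circ(W,D,(408,202),.105,.029)); print("stem",*circ(W,D,(408,202),.117,.007,.003)); 
E
```

```text
[ 0.47357965 -0.31319017  0.08257724]
green [ 6.327e-01 -2.174e-01  2.910e-02  1.046e-01  6.170e+02] [ 0.6332 -0.2174]
stem [ 6.323e-01 -2.175e-01  6.900e-03  1.166e-01  4.300e+01] [ 0.6328 -0.2177]
```

View pics/s4.png

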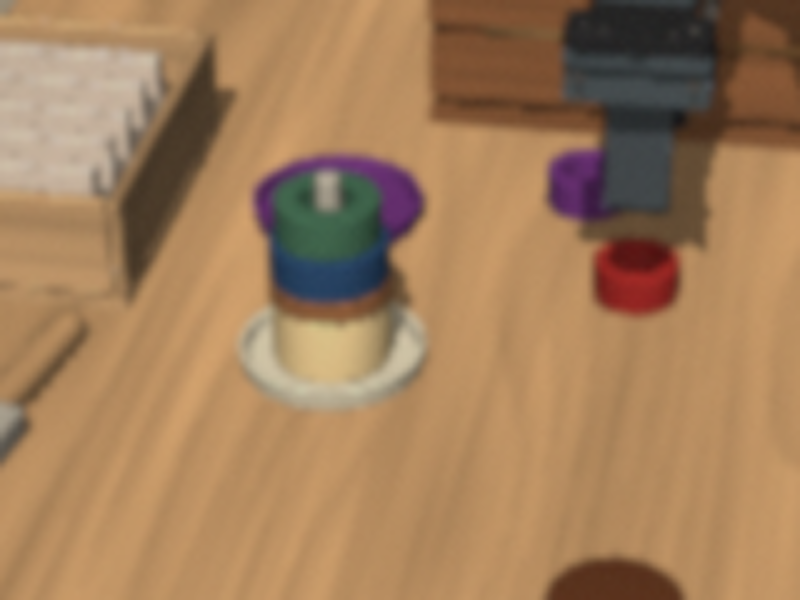

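Stack is straight: green (328,215) over blue, stem through. The red ring is at (637,275), gripper over it. Descend and grip.

Call:
play_rows(
  steps=[
    [0, 0, 0, 0],
    [0, 0, -0.03, 0],
    [0, 0, -0.055, 0],
    [0, 0, -0.07, 0],
    [0, 0, -0.078, 0],
    [0, 0, -0.081, 0],
    [0, 0, -0.081, 0],
  ],
)

```text
time_s: 32.22
tool_pos: [0.477, -0.3142, 0.0059]
tcp_rot: [0.0, 1.0, 0.0, 0.0]
contact_force: [0.1, 0.4, 0.3]
gripper_width: 0.0912
grasp_force: 0.0
```

Call:
play_rows(
  steps=[
    [0, 0, 0, 0],
    [0, 0, 0, 0],
    [0, 0, 0, 0],
    [0, 0, 0, 0],
    [0, 0, 0, 0],
    [0, 0, 0, 0],
    [0, 0, 0, 0],
    [0, 0, 0, 0],
  ],
  grip=-1,
  squeeze=40,
)

```text
time_s: 33.22
tool_pos: [0.4767, -0.3141, 0.0055]
tcp_rot: [0.0, 1.0, 0.0, 0.0]
contact_force: [-0.1, -0.5, 1.2]
gripper_width: 0.049
grasp_force: 40.0
```

Call:
play_rows(
  steps=[
    [0, 0, 0.01, 0],
    [0, 0, 0.03, 0],
    [0, 0, 0.07, 0],
    [0, 0, 0.11, 0],
    [0, 0, 0.15, 0],
    [0, 0, 0.15, 0],
    [0, 0, 0.15, 0],
  ],
)

```text
time_s: 34.1
tool_pos: [0.4763, -0.3137, 0.1551]
tcp_rot: [-0.0, 1.0, 0.0, -0.0]
contact_force: [0.3, 0.3, -2.3]
gripper_width: 0.0486
grasp_force: 40.0
```

Move to the stem: delta (0.1563, 0.0963).

Call:
play_rows(
  steps=[
    [0.035, 0.02, 0, 0],
    [0.07, 0.04, 0, 0],
    [0.105, 0.065, 0, 0],
    [0.135, 0.085, 0, 0],
    [0.15, 0.093, 0, 0],
    [0.1563, 0.0963, 0, 0],
    [0.1563, 0.0963, 0, 0],
    [0.1563, 0.0963, 0, 0],
  ],
)

```text
time_s: 35.1
tool_pos: [0.6322, -0.2184, 0.1553]
tcp_rot: [-0.0, 1.0, -0.0, -0.0]
contact_force: [-0.2, -0.1, -1.9]
gripper_width: 0.0492
grasp_force: 40.0
```

Call:
play_rows(
  steps=[
    [0, 0, -0.01, 0],
    [0, 0, -0.02, 0],
    [0, 0, -0.02, 0],
    [0, 0, -0.02, 0],
  ],
)

```text
time_s: 35.6
tool_pos: [0.633, -0.2178, 0.1354]
tcp_rot: [-0.0, 1.0, 0.0, -0.0]
contact_force: [-0.0, -0.1, -2.2]
gripper_width: 0.0492
grasp_force: 40.0
```

```bash
python3 - <<'E'
from h import *
p,D=viewer.capture("side");cv2.imwrite("pics/s5.png",cv2.resize(p[130:250,240:400],None,fx=5,fy=5,interpolation=2)[:,:,::-1])
s=sensors.read_state();print(s["tool_pos"],s["gripper_width"])
E
```

```text
[ 0.63314867 -0.21781942  0.13560013] 0.049157627834277885
```

View pics/s5.png

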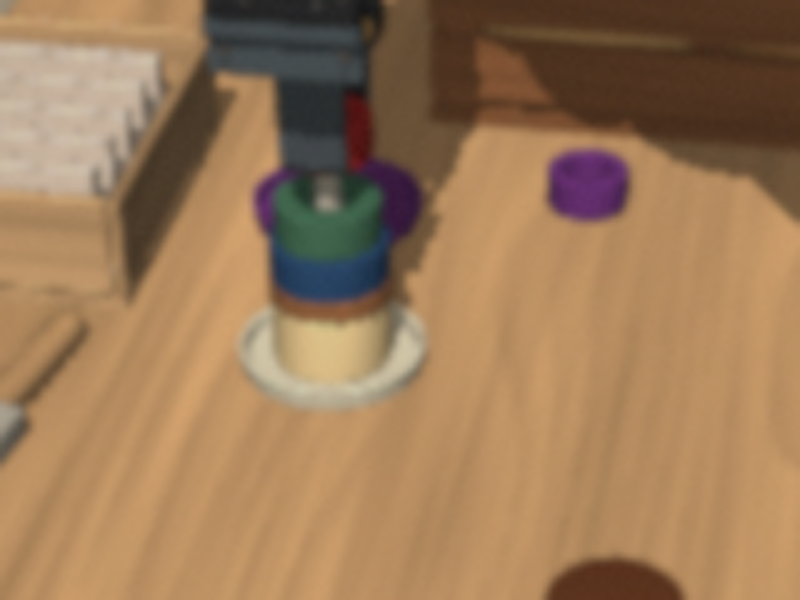

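Red (355,130) is held above the stem (328,185). Final TCP = 0.105+0.0055 = 0.1105, so 25 mm down.

Call:
play_rows(
  steps=[
    [0, 0, -0.01, 0],
    [0, 0, -0.018, 0],
    [0, 0, -0.021, 0],
    [0, 0, -0.023, 0],
    [0, 0, -0.0245, 0],
    [0, 0, -0.025, 0],
    [0, 0, -0.025, 0],
    [0, 0, -0.025, 0],
  ],
)

```text
time_s: 36.65
tool_pos: [0.6331, -0.2178, 0.1105]
tcp_rot: [0.0, 1.0, 0.0, 0.0]
contact_force: [-1.0, 0.1, -1.5]
gripper_width: 0.0488
grasp_force: 40.0
```

Call:
play_rows(
  steps=[
    [0, 0, 0, 0],
    [0, 0, 0, 0],
    [0, 0, 0, 0],
    [0, 0, 0, 0],
    [0, 0, 0, 0],
    [0, 0, 0, 0],
    [0, 0, 0, 0],
    [0, 0, 0, 0],
  ],
  grip=1,
)

```text
time_s: 37.65
tool_pos: [0.633, -0.2177, 0.1104]
tcp_rot: [-0.0, 1.0, 0.0, -0.0]
contact_force: [-1.0, -0.6, 0.0]
gripper_width: 0.0912
grasp_force: 0.0
```

Call:
play_rows(
  steps=[
    [0, 0, 0.03, 0],
    [0, 0, 0.07, 0],
    [-0.02, -0.01, 0.09, 0],
    [-0.06, -0.035, 0.09, 0],
    [-0.1, -0.065, 0.09, 0],
    [-0.12, -0.08, 0.09, 0],
    [-0.12, -0.08, 0.09, 0],
    [-0.12, -0.08, 0.09, 0],
  ],
)

```text
time_s: 38.65
tool_pos: [0.5135, -0.2975, 0.2005]
tcp_rot: [-0.0, 1.0, 0.0, 0.0]
contact_force: [-0.6, -0.1, -0.1]
gripper_width: 0.0914
grasp_force: 0.0
```

```bash
python3 - <<'E'
from h import *
p,D=viewer.capture("side");cv2.imwrite("pics/s6.png",cv2.resize(p[130:250,240:400],None,fx=5,fy=5,interpolation=2)[:,:,::-1])
p,D=viewer.capture("top");W=cloud("top",D)
print("red",*circ(W,D,(410,202),.129,.025)); print("stem",*circ(W,D,(410,202),.117,.007,.003)); print("ripe",*circ(W,D,*T["ripe"]))
E
```

```text
red [ 6.322e-01 -2.172e-01  2.520e-02  1.282e-01  4.290e+02] [ 0.6324 -0.217 ]
stem [ 6.327e-01 -2.177e-01  7.000e-03  1.167e-01  4.600e+01] [ 0.6331 -0.217 ]
ripe [4.503e-01 1.350e-02 3.290e-02 3.960e-02 9.520e+02] [0.4508 0.0133]
```

View pics/s6.png

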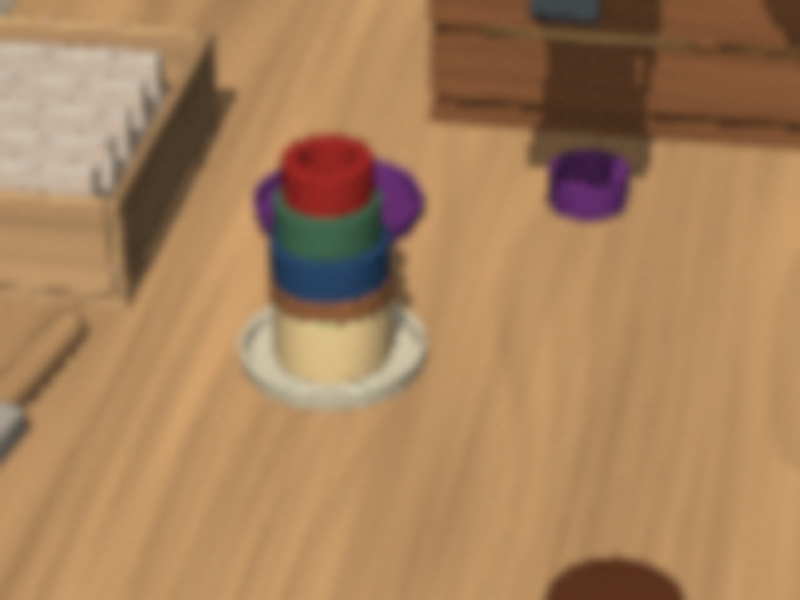

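The stack is complete: red (328,180), green and blue on the follower and cheese, all straight and with the arm clear.

```bash
python3 -c "
from rig import env
print(env.hand_in())"
```

```text
the job is handed in; nothing more can be done
None
```

The press is stacked in the white dish as asked (cheese, follower, then blue, green and red over the stem), each centred within about 1 mm by camera; the ripe cheese hasn't moved, and the job is handed in at about 39 s with no verdict returned.

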